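Set the feeder gate with the setting gauge

TASK

Set the gate of the carton feeder with the thicker (8 mm) of the two setting gauges: slide its blade flat along the deck under the raised gate until about 60 mm sticks out beyond it, and bring the gate gently down until it just rests on the blade. Then take the gauge by its upright end and slowly draw it straight back out, feeling that it slides with a light drag under the gate and leaves the gate where it is. Finally lay the gauge flat in its tray again, without shifting the other gauge, the stack support, the small cartons or the mailing packet.

Things in the scene. Friction and masses are not known exactly. Their poses are not given: they have to be found in the camera images.
- feeder: Bench-top feeder for flat-folded cartons, fixed, about 320 x 450 mm, 180 mm high without the gate knob: grey casing between two aluminium side plates, flat deck with three black belts, a bridge bar across it that carries the gate. Origin: centre of its underside, on the bench. y axis: feed direction, along the deck; x: across. The deck is 80 mm above the origin, 400 mm long.
- deck_in (a point): Point on the deck's surface in the middle of its open infeed end, 200 mm behind the feeder's origin along its y; the gate is 260 mm ahead (+y) of it. Axes as the feeder's. Low hopper side guides (46 mm above the deck) stand 92 to 96 mm either side of the middle line, 20 to 180 mm ahead of this point; between them the deck is clear and open above.
- outfeed (a point): Point on the deck's surface below the axle of two black outfeed rollers (44 mm diameter) that press on the deck, 125 mm ahead (+y) of the gate. Keep the blade's tip short of them, at most 95 mm beyond the gate.
- gate (a joint): The feeder's gate: height of the clear gap between deck and shoe in m (0 = shoe on the deck, 0.034 = fully up). It slides straight up and down, is stiff (about 5 N of friction, weight 2.4 N) and stays wherever it is left. It starts raised, 15 to 30 mm.
- shoe (a point): The dark steel shoe at the gate's lower end, 70 mm across the deck, 16 mm along the feed, 14 mm high, above the middle of the deck. Origin: centre of its flat underside. Axes as the feeder's.
- gate_knob (a point): Centre of the round black knob on top of the gate, 32 mm diameter, 32 mm high. It is 134 mm above the shoe's underside and moves with the gate; grip it from above or press on its top, 16 mm above this point. Below it, the bridge bar's top is 100 mm above the deck and the underside of the gate's slideway 66 mm above the deck.
- gauge_grip (a point): Middle of the thicker gauge's upright grip plate (8 mm thick along x, 56 mm wide, 64 mm high from the gauge's underside): 42 mm above the underside, 22 mm below the plate's top. x axis: along the blade towards the tip, whose edge is 176 mm ahead; y: across the blade; z: up. Grip it across the 8 mm thickness, fingers closing along x.
- gauge_tip (a point): Middle of the thicker gauge's tip edge, on its underside. Same axes as gauge_grip.
- gauge: The thicker setting gauge: aluminium strip 8 mm thick, 56 mm wide, 180 mm long, its tail end bent straight up as a grip plate (an L from the side), 0.2 to 0.35 kg. Origin: middle of the blade's underside, 86 mm ahead of the grip plate's middle. Axes as gauge_grip.
- thin_gauge: The thinner setting gauge, same shape but 4.5 mm thick, 150 mm long, 56 mm high at the grip; not for this job, stays in the tray. Origin: middle of the blade's underside.
- tray: Fixed dark steel tool tray, 250 mm (x) x 190 mm (y), rim 14 mm high, walls and floor 4 mm. Origin: centre of its underside; inner floor 4 mm above. The two gauges lie side by side in it, roughly along its x, grip plates at its -x end, one at y = +44 mm and the other at y = -44 mm.
- wedge: Aluminium stack support taken off the feeder, 100 x 110 x 63 mm, bystander.
- parcel_a: Small carton 110 x 150 x 70 mm, bystander.
- parcel_b: Small carton 130 x 90 x 50 mm, bystander.
- mailer: Flat grey mailing packet 200 x 150 x 18 mm, bystander.
Not all that is in view belongs to the job. Leave any green look-alike of the gauge alone.

How it is judged (in metres and radians):
On the way, in this order (a step that is already met when the one before it is completed fails the run):
1. the gauge's blade lies under the gate, its tip at least 40 mm beyond the middle of the shoe, and the gate rests on it (y of gauge_tip in the frame of shoe above 0.04 m and contact force between gauge and gate above 0.3 N and value of joint gate between 0.0068 and 0.0092 m), for 0.2 s.
2. the gauge, held in the fingers, is drawn back with drag: its tip passes less than 28 mm beyond the middle of the shoe while the shoe still touches it and the gate keeps its height (y of gauge_tip in the frame of shoe between -0.004 and 0.028 m and contact force between gauge and gate above 0.2 N and contact force between the fingers and gauge above 1 N and value of joint gate between 0.0068 and 0.0092 m), for 0.1 s.
At the end, for the whole second after the job is handed in: The gate stands at the gauge's 8 mm (gap 6.8 to 9.2 mm), and the gauge, at rest and released, lies flat inside its tray (within 0.04 rad of level, on the tray's floor, its middle within 60 mm along x and 90 mm along y of the tray's) (value of joint gate between 0.0068 and 0.0092 m and z of gauge in the frame of tray between 0 and 0.008 m and x of gauge in the frame of tray between -0.06 and 0.06 m and y of gauge in the frame of tray between -0.09 and 0.09 m and angle between gauge's own z axis and vertical below 0.04 rad and linear speed of gauge below 0.02 m/s); the robot touches nothing.
It fails at once if the gate is rammed down on the gauge (over 60 N) (contact force between gauge and gate above 60 N).
It fails at once if the thinner gauge is shifted by more than 20 mm (distance of thin_gauge from where it was at the start of the episode above 0.02 m).
It fails at once if the stack support, a small carton or the mailing packet is shifted by more than 20 mm (distance of any of wedge, parcel_a, parcel_b, mailer from where it was at the start of the episode above 0.02 m).
It also fails if it takes over 61 s, if anything falls off the work surface, if the arm or the gripper's body presses on something with over 40 N, if the wrist force passes 120 N, or if a joint passes its speed limit or range.

ROBOT

A 6-joint arm with a two-finger parallel gripper is mounted at the origin on the work surface. World frame = base frame: x ahead of the robot, y to its left, z up, the work surface at z = 0. Lengths are in mm, angles in rad, forces in N, time in s.
With the tool pointing down it reaches from about 350 to 975 mm from the base axis. Payload 7.1 kg.
Tool frame: the origin (TCP) lies at the centre of the arm's flange, where the gripper is bolted on; the fingertips stand 182 mm ahead of it and the grasp point (between the pads) lies 163 mm ahead of it; x points along the fingers, y is the direction in which the jaws open and shut, and the axes are right-handed (so a half turn about x gives the same grasp; the last joint's range is limited). The gripper opens to 88 mm and grips with 3 to 60 N. Pads are 20 mm wide; open, the fingers measure 115 mm over their backs; the gripper's body (75 mm by 178 mm) begins 61 mm behind the grasp point.
Start: joints at [-1.206, 0.423, 1.63, -0, 1.089, -0.019], TCP at [234.046, -579.508, 404.675] pointing down, gripper open.
Joint ranges: [-3, 3], [-0.9, 2.11], [0.09, 2.58], [-1.31, 4.45], [0.11, 2.69], [-2.54, 2.54]. Speed limits (rad/s): [2.39, 2.39, 3.01, 3.14, 3.14, 3.14].

INTERFACE

Orientations are given as a rotation vector (axis times angle).
In Python, from workcell import readout, viewer, workorder, models gives the robot as it stands. The module is installed in compiled form; this text tells all that it offers.
- The arm moves only by the tool apply_moves, never from a script. Its argument "commands" is a list that holds one entry, the list of rows, each a list of 4 numbers: the shift along the world's x, y, z in m, then the turn about the world's z in rad. A call has 1 to 8 rows; each row is the pose to reach, as a shift and turn from the pose commanded when the call began; what a row does not reach only later rows make up. A row lasts 1/8 s, in which the tool goes at most 62.5 mm and 10.7 degrees, less where a joint would pass 70% of its speed; a pose out of reach is approached as far as the arm can. A call with a gripper value outside its range is refused whole. "gripper" is the finger opening in m, from 0 to 0.0878, set as the call begins (left out, the last holds). The fingers move at their own pace and stop on an object; the grip force is fixed at half the most. Time passes only in rows, so rows that repeat a pose let the fingers close. It gives the time, the measured TCP pose, the force and the opening at its end, in the units of the state.
- readout.get_obs(): the state, without advancing time (a new reading comes with each control period).
- viewer.get_image(name): name is "scene" or "top"; returns a dict with "color" (400x640x3 uint8, red, green, blue), "vertical_fov" (degrees; the focal length in pixels is half the picture's height over the tangent of half this angle, whatever the lens; pixels are square), "cx", "cy" (the principal point, pixels), "D" ([k1, k2, p1, p2, k3] as OpenCV has them; the pictures are not rectified), "rvec" (rotation vector, rad) and "tvec" (3), from world to camera coordinates, as OpenCV has them. Camera axes: x right, y down, z forward; pixel columns grow to the right and rows downward; lengths in mm; the calibration is good to about 2 mm. A picture is of the moment at which its call begins. There is no depth.
- workorder.close_job(): hands the job in, once; it reports no verdict.
Trained networks look in the newest picture that a camera, given by its name, has taken for a name from the list of things; names that differ only in an ending like _2 or _b are one class to them, and where a whole thing is asked for, a point or a joint stands for the part that bears it (a point fixed in the world has none). Each returns a list of dicts, best first, with "conf" (0 to 1); they miss things now and then, are a little off and sometimes report something else, mostly with a low value. They report only what shows in the picture. A call takes as long as a camera call. They do not tell look-alikes from the thing itself.
- models.search_frame(camera, label): "position" ([x, y, z] in mm, in world coordinates, good to about 4 mm: the middle of the surface that is visible of it).
- models.place_of(camera, label): "position" ([x, y, z] in mm, in world coordinates, good to about 4 mm: a listed point, or the origin of a listed thing).
The state is a dict: "t": time; "qpos": joint angles; "qvel": joint speeds; "joint_torque": joint torques, N m; "ee_pos": TCP position; "orientation": TCP orientation; "ft_force": force on the tool from outside, world axes, zero at the start; "moment": the same for the moment, N m; "width": finger opening in mm.
Only numpy, scipy, OpenCV 4.12 (cv2) and the standard library are available. Lean on these libraries where they do the work, as an engineer would, in place of code of your own. Each camera call takes 0.05 s, during which the arm holds its last target.

## Working session

There is one attempt and no reset: what is moved stays moved. The work goes in short steps, Python scripts to look and compute and a tool call to move; the robot and the scene stay as the last step left them, time stands still between calls to the robot, and variables do not carry over. Pictures are saved under pics/ and viewed, and the job is handed in when it is done.

Besides the shell and the picture viewer there is one more tool, called after ">>>" as a command line: name --argument value ..., lists and objects as JSON in quotes. apply_moves: Moves the arm, as the interface text tells. Its arguments: {"type":"object","properties":{"commands":{"type":"array","items":{"type":"array","items":{"type":"array","items":{"type":"number"}}}},"gripper":{"type":"number"}},"required":["commands"]}

```bash
mkdir -p pics; cat > h.py <<'E'
import numpy as np, cv2
from workcell import readout, viewer, workorder, models
def cam(n):
    im=viewer.get_image(n); f=200/np.tan(np.radians(im["vertical_fov"])/2)
    K=np.array([[f,0,im["cx"]],[0,f,im["cy"]],[0,0,1.]])
    return im["color"],K,np.array(im["D"],float),np.array(im["rvec"],float),np.array(im["tvec"],float)
def ray(c,uv,z):
    _,K,D,r,t=c
    p=cv2.undistortPoints(np.array(uv,float).reshape(-1,1,2),K,D).reshape(-1,2)
    R=cv2.Rodrigues(r)[0]; o=-R.T@t; out=[]
    for q in p:
        d=R.T@np.array([q[0],q[1],1]); out.append(o+d*(z-o[2])/d[2])
    return np.array(out)
def proj(c,P):
    _,K,D,r,t=c
    return cv2.projectPoints(np.array(P,float).reshape(-1,1,3),r,t,K,D)[0].reshape(-1,2)
def save(a,n): cv2.imwrite("pics/"+n,cv2.cvtColor(a,cv2.COLOR_RGB2BGR))
E
python3 - <<'E'
from h import *
np.set_printoptions(precision=1,suppress=True)
for n in("scene","top"):
    c=cam(n); save(c[0],n+"0.png"); R=cv2.Rodrigues(c[3])[0]; print(n,-R.T@c[4])
    for l in ["feeder","deck_in","outfeed","shoe","gate_knob","gauge_grip","gauge_tip","gauge","thin_gauge","tray","wedge","parcel_a","mailer"]:
        print(n,l,[(np.array(d["position"]).round(0).tolist(),round(d["conf"],2)) for d in models.place_of(n,l)][:4])
o=readout.get_obs();print(o)
E
```

```text
scene [1656.3 -223.3 1227.2]
scene feeder [([509.0, 122.0, -1.0], 0.74)]
scene deck_in [([484.0, -74.0, 81.0], 0.97)]
scene outfeed [([537.0, 306.0, 76.0], 0.95)]
scene shoe [([519.0, 186.0, 107.0], 0.7)]
scene gate_knob [([522.0, 180.0, 239.0], 0.66)]
scene gauge_grip [([238.0, -203.0, 41.0], 0.92), ([427.0, -239.0, 49.0], 0.72)]
scene gauge_tip [([599.0, -262.0, 5.0], 0.83), ([209.0, -373.0, -2.0], 0.69)]
scene gauge [([515.0, -247.0, 2.0], 0.75), ([223.0, -287.0, -8.0], 0.65)]
scene thin_gauge [([498.0, -335.0, 4.0], 0.71)]
scene tray [([493.0, -289.0, 2.0], 0.91)]
scene wedge [([782.0, -73.0, -2.0], 0.73), ([601.0, -260.0, 4.0], 0.27)]
scene parcel_a [([525.0, -556.0, -2.0], 0.72), ([720.0, -294.0, -2.0], 0.57)]
scene mailer []
top [ 255.7   -6.1 1738.3]
top feeder [([514.0, 126.0, -1.0], 0.59), ([475.0, 567.0, -1.0], 0.18)]
top deck_in [([479.0, -76.0, 77.0], 0.93)]
top outfeed [([537.0, 309.0, 82.0], 0.81)]
top shoe []
top gate_knob [([508.0, -243.0, 0.0], 0.69), ([520.0, 182.0, 235.0], 0.42), ([595.0, -259.0, 8.0], 0.23)]
top gauge_grip [([427.0, -234.0, 48.0], 0.86), ([240.0,
[... 172 characters left out ...]
508.0, -244.0, -1.0], 0.77)]
top thin_gauge [([498.0, -337.0, 4.0], 0.64)]
top tray [([497.0, -290.0, -0.0], 0.87), ([426.0, -235.0, 46.0], 0.44)]
top wedge [([781.0, -73.0, -2.0], 0.92)]
top parcel_a [([726.0, -287.0, 5.0], 0.91), ([525.0, -549.0, -3.0], 0.82), ([479.0, -76.0, 78.0], 0.51)]
top mailer [([479.0, 568.0, 0.0], 0.79)]
{'t': 1.4, 'qpos': array([-1.2,  0.4,  1.6, -0. ,  1.1, -0. ]), 'qvel': array([-0.,  0.,  0.,  0.,  0.,  0.]), 'joint_torque': array([ -0. , -54.5, -27.4,   0.1,   0. ,  -0. ]), 'ee_pos': array([ 234. , -579.5,  404.7]), 'orientation': array([ 2. ,  0.4, -2. ]), 'ft_force': array([ 0.2, -0.4, -1. ]), 'moment': array([ 0.1, -0. ,  0. ]), 'width': 87.90873699787207}
```

View pictures.

View pics/scene0.png

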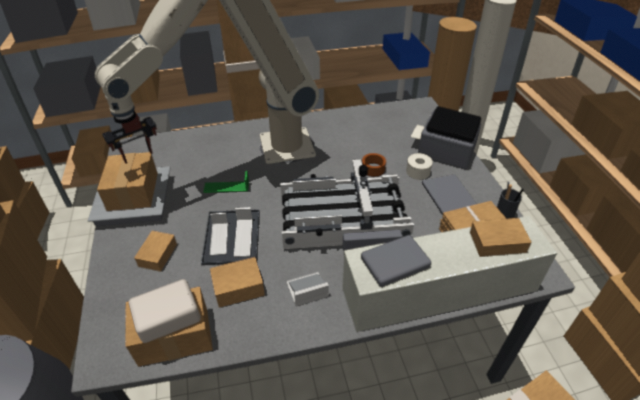

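View pics/top0.png

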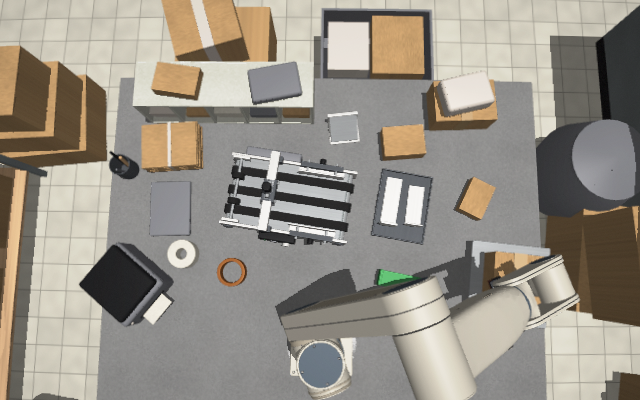

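```bash
python3 - <<'E'
from h import *
np.set_printoptions(precision=1,suppress=True)
o=readout.get_obs()
from scipy.spatial.transform import Rotation as R
print(R.from_rotvec(o["orientation"]).as_matrix(), o["t"])
c=cam("scene"); a=c[0]
A=cv2.resize(a[195:275,190:280],None,fx=6,fy=6,interpolation=cv2.INTER_CUBIC)
c2=cam("top"); b=c2[0]
B=cv2.resize(b[160:255,365:440],None,fx=5,fy=5,interpolation=cv2.INTER_CUBIC)
H=max(A.shape[0],B.shape[0])
pad=lambda x:np.pad(x,((0,H-x.shape[0]),(0,0),(0,0)))
save(np.hstack([pad(A),pad(B)])[:, :],"crop1.png"); print(A.shape,B.shape)
C=cv2.resize(a[150:255,270:420],None,fx=5,fy=5,interpolation=cv2.INTER_CUBIC); save(C,"crop2.png")
E
```

```text
[[-0.   0.4 -0.9]
 [-0.  -0.9 -0.4]
 [-1.   0.   0. ]] 1.4
(480, 540, 3) (475, 375, 3)
```

View pics/crop1.png

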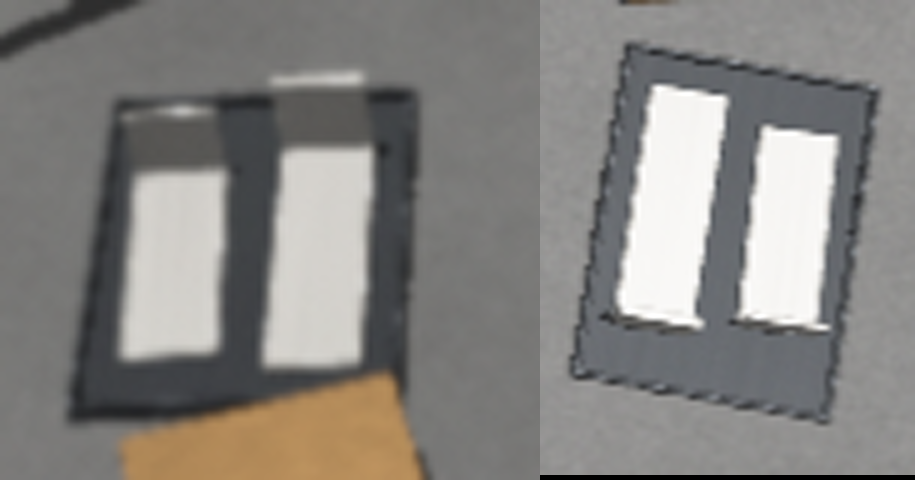

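View pics/crop2.png

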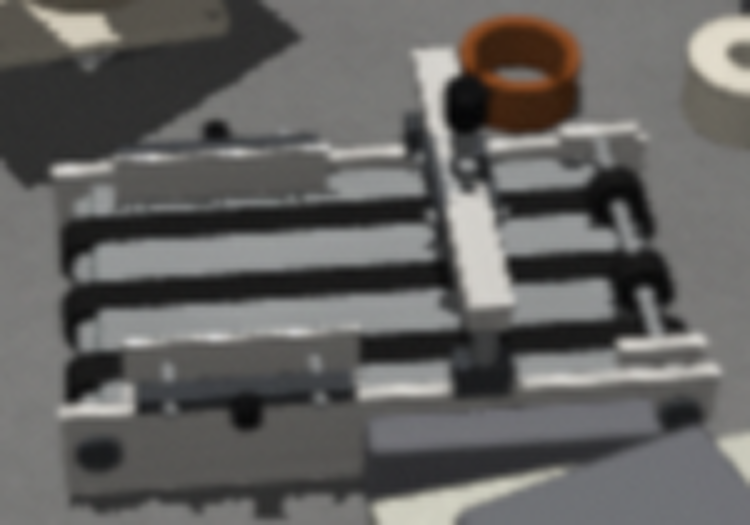

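```bash
python3 - <<'E'
from h import *
np.set_printoptions(precision=1,suppress=True)
c=cam("top")
f=lambda L:[((x-540)/5+364.6,y/5+159.6) for x,y in L]
T=ray(c,f([(628,45),(878,90),(573,375),(830,420)]),12);print(T,T.mean(0))
g=ray(c,f([(650,85),(728,95)]),12);print(g,g.mean(0), np.arctan2(g[0,0]-g[1,0],g[0,1]-g[1,1]))
p=ray(c,f([(618,316),(702,326)]),68);print(p,p.mean(0))
s=cam("scene")
f=lambda L:[(x/6+189.6,y/6+194.6) for x,y in L]
q=ray(s,f([(271,82),(363,75)]),68);print(q,q.mean(0))
q=ray(s,f([(263,367),(361,368)]),8);print(q,q.mean(0))
E
```

```text
[[ 633.2 -218.7   12. ]
 [ 602.1 -403.1   12. ]
 [ 388.8 -178.1   12. ]
 [ 358.9 -363.9   12. ]] [ 495.8 -290.9   12. ]
[[ 603.3 -234.8   12. ]
 [ 596.7 -292.3   12. ]] [ 600.  -263.5   12. ] 0.11517335971923551
[[ 426.4 -204.1   68. ]
 [ 420.2 -263.1   68. ]] [ 423.3 -233.6   68. ]
[[ 426.6 -263.2   68. ]
 [ 433.4 -208.1   68. ]] [ 430.  -235.6   68. ]
[[ 596.8 -292.     8. ]
 [ 610.2 -237.     8. ]] [ 603.5 -264.5    8. ]
```

```bash
python3 - <<'E'
from h import *
o=readout.get_obs()
m=cv2.Rodrigues(np.array(o["orientation"]))[0]
print(np.arctan2(m[1,1],m[0,1]), o["ee_pos"], m[:,0], o["t"])
E
```

```text
-1.18700456209936 [ 234.04071238 -579.50672329  404.68838762] [ 2.76663462e-05 -2.42162036e-05 -9.99999999e-01] 1.6
```

>>> apply_moves --commands '[[[0.024,0.043,-0.01,0.13],[0.048,0.086,-0.02,0.26],[0.072,0.129,-0.03,0.39],[0.096,0.172,-0.05,0.52],[0.12,0.215,-0.07,0.65],[0.144,0.258,-0.09,0.78],[0.168,0.301,-0.105,0.91],[0.192,0.3445,-0.115,1.034]]]'

```text
t: 2.6
ee_pos: [426.7, -233.6, 289.2]
orientation: [1.318, 1.135, -1.318]
ft_force: [0.6, -0.5, 0.4]
width: 87.8
```

>>> apply_moves --commands '[[[0,0,-0.025,0],[0,0,-0.05,0],[0,0,-0.068,0],[0,0,-0.076,0],[0,0,-0.076,0]]]'

```text
t: 3.22
ee_pos: [426.1, -235.1, 213.5]
orientation: [1.321, 1.133, -1.321]
ft_force: [-0.3, -0.1, -0.3]
width: 87.6
```

```bash
python3 - <<'E'
from h import *
o=readout.get_obs(); print(o["ee_pos"],o["ft_force"])
a=cam("scene")[0]; b=cam("top")[0]
A=cv2.resize(a[170:270,180:290],None,fx=4,fy=4,interpolation=2); B=cv2.resize(b[150:250,360:450],None,fx=4,fy=4,interpolation=2)
save(np.hstack([A,B]),"c3.png")
E
```

```text
[ 426.06482081 -235.06915683  213.50910876] [-0.30229381 -0.10629326 -0.25516077]
```

View pics/c3.png

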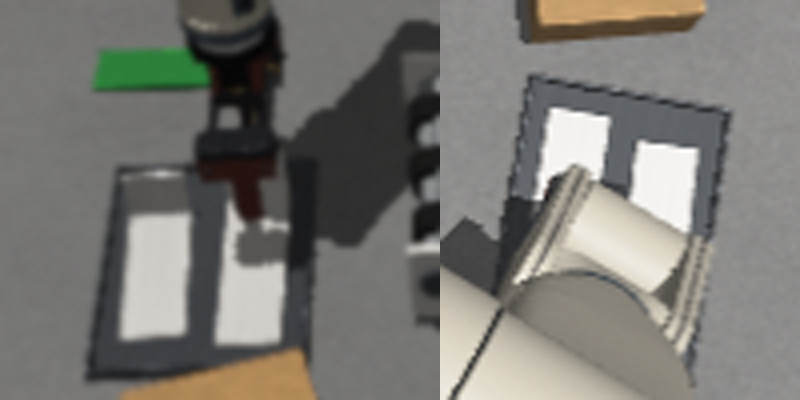

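>>> apply_moves --commands '[[[0,0,0,0],[0,0,0,0],[0,0,0,0],[0,0,0,0],[0,0,0,0],[0,0,0,0]]]' --gripper 0.0

```text
t: 4.08
ee_pos: [426.0, -235.0, 213.7]
orientation: [1.321, 1.133, -1.321]
ft_force: [0.2, -0.1, -0.1]
width: 31.5
```

>>> apply_moves --commands '[[[0,0,0,0],[0,0,0,0],[0,0,0,0]]]'

```text
t: 4.45
ee_pos: [426.1, -235.0, 213.7]
orientation: [1.321, 1.133, -1.321]
ft_force: [-0.1, 0.3, -1.0]
width: 8.0
```

>>> apply_moves --commands '[[[0,0,0.01,0],[0,0,0.04,0],[0,0,0.08,0],[0,0,0.12,0.1],[0.005,0.015,0.15,0.25],[0.01,0.03,0.15,0.4],[0.015,0.045,0.15,0.56],[0.02,0.06,0.15,0.72]]]'

```text
t: 5.45
ee_pos: [445.7, -174.4, 364.2]
orientation: [0.778, 1.427, -0.778]
ft_force: [0.3, -0.6, -3.6]
width: 8.0
```

>>> apply_moves --commands '[[[0.006,0.02,0,0.17],[0.013,0.045,0,0.34],[0.02,0.07,0,0.51],[0.028,0.095,0,0.68],[0.036,0.12,0,0.83],[0.043,0.146,0,0.86],[0.043,0.146,0,0.86]]]'

```text
t: 6.32
ee_pos: [489.0, -27.8, 364.0]
orientation: [0.111, 1.568, -0.111]
ft_force: [0.4, -0.5, -2.1]
width: 7.7
```

```bash
python3 - <<'E'
from h import *
np.set_printoptions(precision=1,suppress=True)
o=readout.get_obs(); print(o["ee_pos"],o["ft_force"],o["width"],o["t"])
c=cam("scene");a=c[0]; b=cam("top")[0]
A=cv2.resize(a[110:260,250:420],None,fx=4,fy=4,interpolation=2);save(A,"c4.png")
B=cv2.resize(b[130:260,210:370],None,fx=4,fy=4,interpolation=2);save(B,"c4t.png")
for n in("scene","top"):
  for l in ("gauge_tip","gauge_grip","gate_knob","shoe"):
    print(n,l,[(np.array(d["position"]),round(d["conf"],2)) for d in models.place_of(n,l)][:3])
E
```

```text
[489.  -27.8 364. ] [ 0.4 -0.5 -2.1] 7.736563836363595 6.325
scene gauge_tip [(array([513.7, 148.5, 154.5]), 0.8), (array([ 207.7, -377.7,   -1.8]), 0.77), (array([481.1, -76.4,  83.1]), 0.73)]
scene gauge_grip [(array([489.1, -25.9, 199.6]), 0.56), (array([ 492.8, -287.5,    1.7]), 0.31)]
scene gate_knob [(array([520.2, 180.5, 237. ]), 0.45)]
scene shoe [(array([519.1, 184.4, 105.3]), 0.55)]
top gauge_tip [(array([508.8, 146.3, 156.1]), 0.91), (array([ 203. , -379.6,   -1.3]), 0.72)]
top gauge_grip [(array([ 239.2, -203.8,   42.5]), 0.64)]
top gate_knob [(array([519.2, 179.7, 234.9]), 0.64), (array([535. , 305.8,  80.7]), 0.36)]
top shoe []
```

View pics/c4.png

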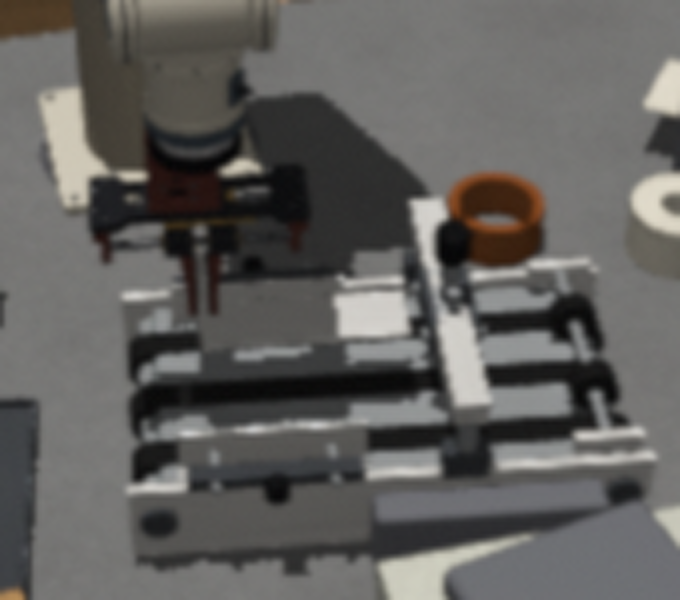

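View pics/c4t.png

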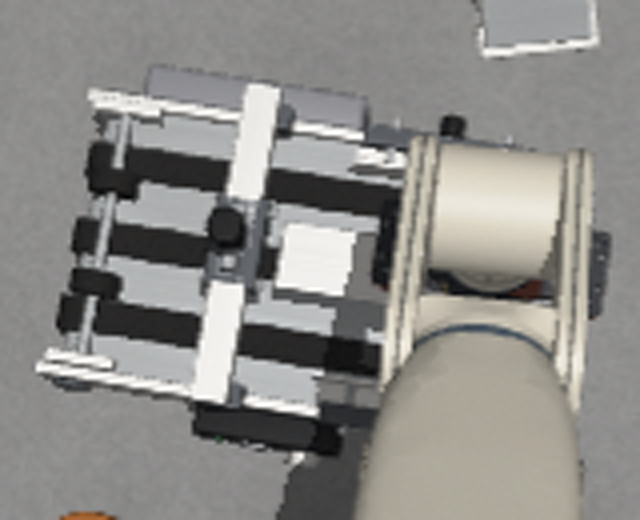

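>>> apply_moves --commands '[[[0,0,-0.03,0],[0,0,-0.055,0],[0,0,-0.067,0],[0,0,-0.071,0],[0,0,-0.071,0]]]'

```text
t: 7.45
ee_pos: [489.3, -29.1, 293.0]
orientation: [0.113, 1.567, -0.113]
ft_force: [-1.0, 0.5, -2.6]
width: 7.8
```

```bash
python3 - <<'E'
from h import *
np.set_printoptions(precision=1,suppress=True)
o=readout.get_obs(); print(o["ee_pos"],o["ft_force"],o["moment"],o["width"],o["t"])
c=cam("scene");a=c[0]
A=cv2.resize(a[130:240,270:420],None,fx=5,fy=5,interpolation=2);save(A,"c5.png")
E
```

```text
[489.3 -29.1 293. ] [-1.   0.5 -2.6] [-0.1 -0.2 -0. ] 7.838339536774378 7.45
```

View pics/c5.png

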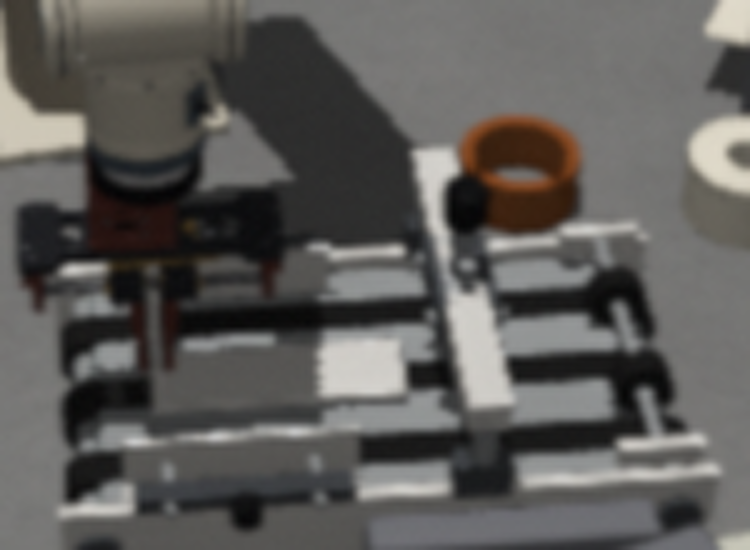

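Gauge is level over the deck, centred on the middle belt, tip just short of the bridge. Slide in.

>>> apply_moves --commands '[[[0.0018,0.0125,0,0],[0.0036,0.025,0,0],[0.0054,0.0375,0,0],[0.0072,0.05,0,0],[0.009,0.0625,0,0],[0.0108,0.075,0,0],[0.0126,0.0875,0,0],[0.0134,0.093,0,0]]]'

```text
t: 8.5
ee_pos: [502.6, 64.8, 292.7]
orientation: [0.112, 1.568, -0.112]
ft_force: [0.9, 0.8, -3.0]
width: 7.6
```

>>> apply_moves --commands '[[[0,0,-0.001,0],[0,0,-0.002,0],[0,0,-0.003,0],[0,0,-0.003,0]]]'

```text
t: 9.0
ee_pos: [502.4, 63.7, 289.7]
orientation: [0.113, 1.568, -0.113]
ft_force: [-1.2, 0.1, -2.4]
width: 8.0
```

```bash
python3 - <<'E'
from h import *
np.set_printoptions(precision=1,suppress=True)
o=readout.get_obs(); print(o["ee_pos"],o["ft_force"],o["moment"],o["width"],o["t"])
c=cam("scene");a=c[0]
A=cv2.resize(a[130:240,270:420],None,fx=5,fy=5,interpolation=2);save(A,"c6.png")
for n in ("scene","top"):
  if n=="top": save(cv2.resize(cam("top")[0][130:260,210:370],None,fx=4,fy=4,interpolation=2),"c6t.png")
  for l in ("gauge_tip","gate_knob"):
    print(n,l,[(np.array(d["position"]),round(d["conf"],2)) for d in models.place_of(n,l)][:3])
E
```

```text
[502.4  63.7 289.7] [-1.2  0.1 -2.4] [-0.1 -0.1  0. ] 8.01430950351819 9.0
scene gauge_tip [(array([524.9, 237.9,  81.1]), 0.92), (array([ 206.2, -373. ,   -3.2]), 0.88), (array([473.9, 564.9,  -0.7]), 0.16)]
scene gate_knob [(array([520.2, 177.1, 236.1]), 0.74)]
top gauge_tip [(array([522.3, 238.9,  83.9]), 0.61), (array([ 204.8, -378.8,   -2.1]), 0.57)]
top gate_knob [(array([518.6, 183.1, 232.9]), 0.68), (array([482.5, -75.8,  78.1]), 0.52)]
```

View pics/c6.png

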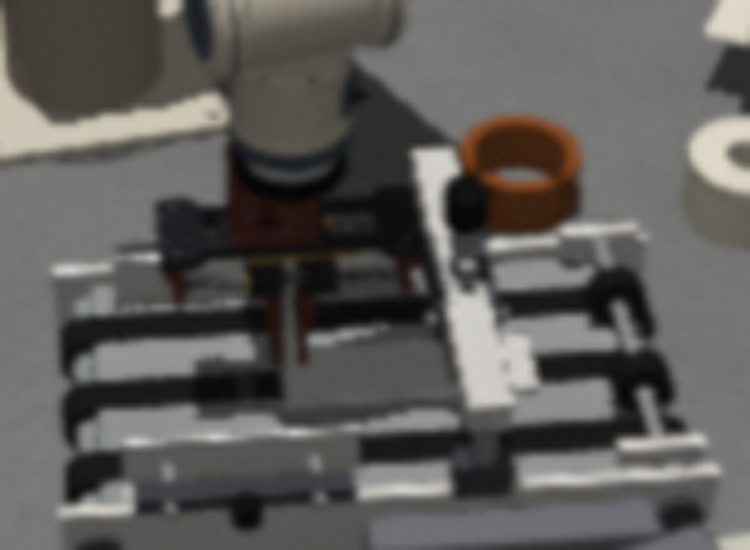

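View pics/c6t.png

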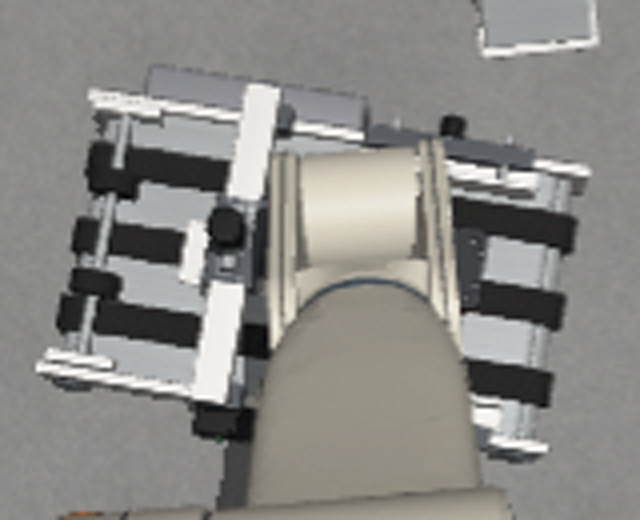

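>>> apply_moves --commands '[[[0,0,-0.0005,0],[0,0,-0.001,0],[0,0,-0.001,0]]]'

```text
t: 9.68
ee_pos: [502.5, 64.0, 289.7]
orientation: [0.113, 1.567, -0.113]
ft_force: [-4.0, -0.8, 11.1]
width: 7.8
```

>>> apply_moves --commands '[[[0,0,0.001,0],[0,0,0.001,0],[0,0,0.001,0],[0,0,0.001,0]]]' --gripper 0.04

```text
t: 10.18
ee_pos: [502.4, 64.0, 289.6]
orientation: [0.113, 1.568, -0.113]
ft_force: [0.1, -0.5, 0.8]
width: 39.5
```

>>> apply_moves --commands '[[[0,0,0.01,0],[0,0,0.05,0],[0,0,0.1,0],[0,0,0.15,0],[0,0,0.185,0],[0,0,0.185,0]]]'

```text
t: 10.92
ee_pos: [502.8, 64.1, 478.2]
orientation: [0.114, 1.561, -0.112]
ft_force: [-0.1, 0.1, 0.7]
width: 39.8
```

```bash
python3 - <<'E'
from h import *
np.set_printoptions(precision=1,suppress=True)
o=readout.get_obs(); print(o["ee_pos"],o["ft_force"],o["moment"],o["width"],o["t"])
c=cam("scene");a=c[0]
A=cv2.resize(a[100:240,270:420],None,fx=4,fy=4,interpolation=2);save(A,"c7.png")
E
```

```text
[502.8  64.1 478.2] [-0.1  0.1  0.7] [ 0.1 -0.1 -0. ] 39.822547185726414 10.925
```

View pics/c7.png

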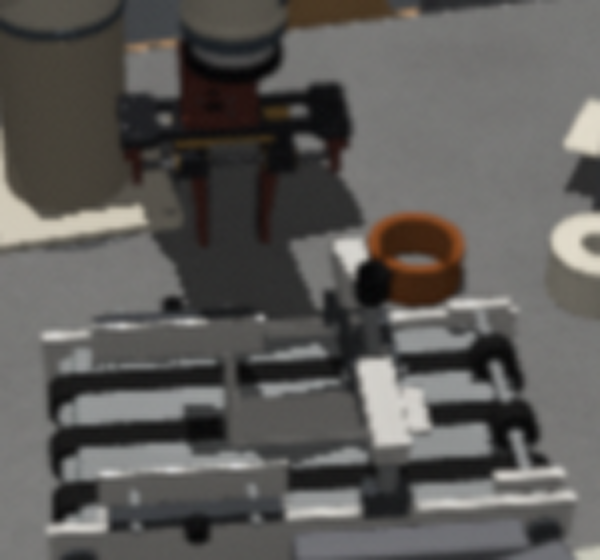

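>>> apply_moves --commands '[[[0.006,0.04,0,0],[0.012,0.08,0,0],[0.0175,0.117,-0.005,0],[0.0175,0.117,-0.015,0],[0.0175,0.117,-0.025,0],[0.0175,0.117,-0.03,0],[0.0175,0.117,-0.03,0]]]' --gripper 0.0

```text
t: 11.85
ee_pos: [519.8, 180.1, 444.1]
orientation: [0.113, 1.569, -0.114]
ft_force: [0.1, 0.4, 0.2]
width: 0.5
```

```bash
python3 - <<'E'
from h import *
np.set_printoptions(precision=1,suppress=True)
o=readout.get_obs(); print(o["ee_pos"],o["ft_force"],o["moment"],o["width"],o["t"])
c=cam("scene");a=c[0]
A=cv2.resize(a[80:240,290:420],None,fx=4,fy=4,interpolation=2);save(A,"c8.png")
E
```

```text
[519.8 180.1 444.1] [0.1 0.4 0.2] [ 0.1 -0.1 -0. ] 0.5266993560210393 11.85
```

View pics/c8.png

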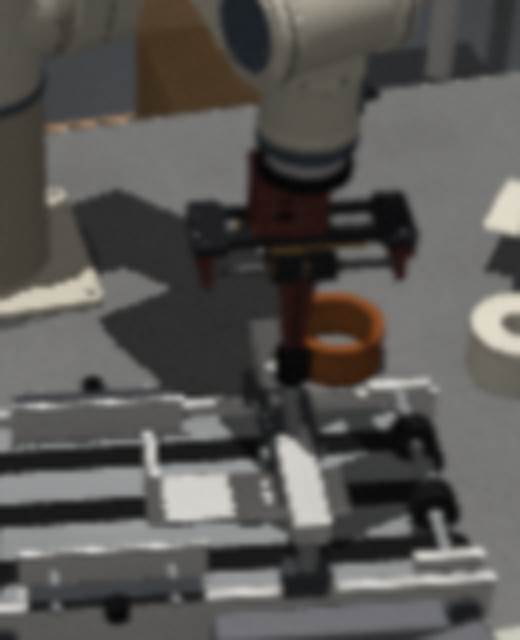

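>>> apply_moves --commands '[[[0,0,-0.004,0],[0,0,-0.007,0],[0,0,-0.01,0],[0,0,-0.012,0],[0,0,-0.014,0],[0,0,-0.016,0],[0,0,-0.017,0]]]'

```text
t: 12.78
ee_pos: [520.0, 181.0, 427.6]
orientation: [0.113, 1.568, -0.113]
ft_force: [-0.6, -0.8, 2.3]
width: 0.8
```

>>> apply_moves --commands '[[[0,0,-0.001,0],[0,0,-0.002,0],[0,0,-0.003,0],[0,0,-0.004,0],[0,0,-0.005,0],[0,0,-0.005,0]]]'

```text
t: 13.52
ee_pos: [520.0, 181.0, 422.5]
orientation: [0.113, 1.568, -0.113]
ft_force: [0.3, 0.0, 1.1]
width: 0.7
```

>>> apply_moves --commands '[[[0,0,-0.0005,0],[0,0,-0.001,0],[0,0,-0.0015,0],[0,0,-0.0015,0]]]'

```text
t: 14.02
ee_pos: [520.0, 181.0, 421.1]
orientation: [0.113, 1.568, -0.113]
ft_force: [1.0, -0.1, 2.4]
width: 0.6
```

>>> apply_moves --commands '[[[0,0,-0.0004,0],[0,0,-0.0008,0],[0,0,-0.0008,0],[0,0,-0.0008,0]]]'

```text
t: 14.52
ee_pos: [519.9, 181.0, 420.3]
orientation: [0.113, 1.568, -0.113]
ft_force: [-0.5, 0.0, 3.6]
width: 0.5
```

>>> apply_moves --commands '[[[0,0,-0.0004,0],[0,0,-0.0008,0],[0,0,-0.0008,0]]]'

```text
t: 14.9
ee_pos: [519.9, 181.0, 420.3]
orientation: [0.113, 1.567, -0.113]
ft_force: [-1.9, -1.6, 7.9]
width: 0.5
```

>>> apply_moves --commands '[[[0,0,-0.0003,0],[0,0,-0.0006,0],[0,0,-0.0006,0],[0,0,-0.0006,0]]]'

```text
t: 15.4
ee_pos: [519.9, 181.0, 420.3]
orientation: [0.113, 1.567, -0.113]
ft_force: [-3.9, -1.6, 11.6]
width: 0.2
```

>>> apply_moves --commands '[[[0,0,0.002,0],[0,0,0.01,0],[0,0,0.03,0],[0,0,0.0557,0],[-0.006,-0.04,0.0557,0],[-0.012,-0.08,0.0557,0],[-0.0175,-0.117,0.0557,0],[-0.0175,-0.117,0.0557,0]]]'

```text
t: 16.4
ee_pos: [502.1, 62.3, 474.8]
orientation: [0.115, 1.568, -0.115]
ft_force: [0.9, -0.0, -0.3]
width: 0.2
```

```bash
python3 - <<'E'
from h import *
np.set_printoptions(precision=1,suppress=True)
o=readout.get_obs(); print(o["ee_pos"],o["ft_force"],o["moment"],o["width"],o["t"])
c=cam("scene");a=c[0]
A=cv2.resize(a[100:240,270:420],None,fx=4,fy=4,interpolation=2);save(A,"c9.png")
for n in ("scene",):
  for l in ("gauge_tip","gauge_grip","gate_knob"):
    print(n,l,[(np.array(d["position"]),round(d["conf"],2)) for d in models.place_of(n,l)][:3])
E
```

```text
[502.1  62.3 474.8] [ 0.9 -0.  -0.3] [ 0.  -0.2 -0. ] 0.21913860066922042 16.4
scene gauge_tip [(array([ 206.2, -375.5,   -3.2]), 0.83), (array([525.7, 236.3,  80.2]), 0.72)]
scene gauge_grip [(array([500.1,  64.3, 125.3]), 0.79), (array([ 239. , -199.6,   42.4]), 0.74)]
scene gate_knob [(array([518.4, 179.7, 223.7]), 0.69)]
```

View pics/c9.png

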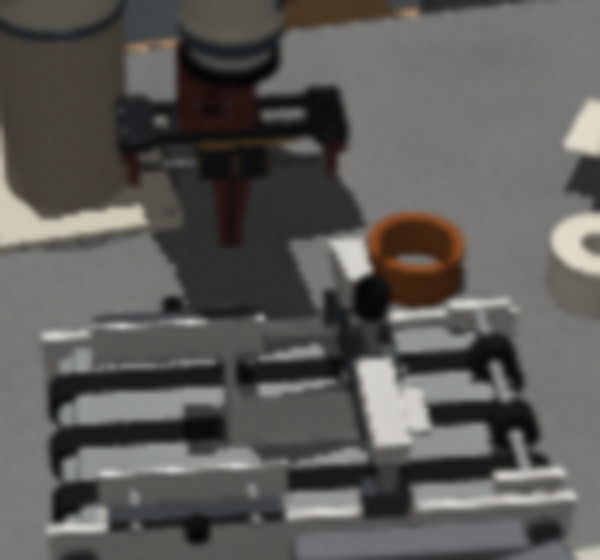

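>>> apply_moves --commands '[[[0,0,-0.03,0],[0,0,-0.06,0],[0,0,-0.09,0],[0,0,-0.12,0],[0,0,-0.15,0],[0,0,-0.17,0],[0,0,-0.18,0],[0,0,-0.1847,0]]]' --gripper 0.04

```text
t: 17.6
ee_pos: [502.6, 64.6, 289.7]
orientation: [0.112, 1.568, -0.112]
ft_force: [0.3, 0.5, 0.8]
width: 40.5
```

>>> apply_moves --commands '[[[0,0,0,0],[0,0,0,0],[0,0,0,0],[0,0,0,0],[0,0,0,0],[0,0,0,0]]]' --gripper 0.0

```text
t: 18.35
ee_pos: [502.6, 64.0, 290.4]
orientation: [0.113, 1.567, -0.113]
ft_force: [-1.7, 0.1, 5.6]
width: 7.7
```

>>> apply_moves --commands '[[[-0.0003,-0.002,0,0],[-0.0007,-0.005,0,0],[-0.0011,-0.008,0,0],[-0.0016,-0.011,0,0],[-0.002,-0.014,0,0],[-0.0025,-0.017,0,0],[-0.0029,-0.02,0,0],[-0.0033,-0.023,0,0]]]'

```text
t: 19.35
ee_pos: [499.7, 41.7, 290.4]
orientation: [0.114, 1.566, -0.112]
ft_force: [1.4, 7.8, 3.1]
width: 7.7
```

>>> apply_moves --commands '[[[-0.0004,-0.003,0,0],[-0.0009,-0.006,0,0],[-0.0013,-0.009,0,0],[-0.0017,-0.012,0,0],[-0.0022,-0.015,0,0],[-0.0026,-0.018,0,0],[-0.003,-0.021,0,0],[-0.0033,-0.023,0,0]]]'

```text
t: 20.35
ee_pos: [496.4, 18.5, 290.4]
orientation: [0.114, 1.566, -0.112]
ft_force: [1.4, 6.2, 4.5]
width: 8.0
```

>>> apply_moves --commands '[[[-0.0003,-0.002,0,0],[-0.0006,-0.004,0,0],[-0.0009,-0.006,0,0],[-0.0012,-0.008,0,0],[-0.0015,-0.01,0,0],[-0.0018,-0.0125,0,0],[-0.0022,-0.015,0,0],[-0.0025,-0.0175,0,0]]]'

```text
t: 21.35
ee_pos: [493.8, 1.0, 290.4]
orientation: [0.114, 1.566, -0.112]
ft_force: [0.3, 5.9, 4.5]
width: 8.0
```

>>> apply_moves --commands '[[[-0.0005,-0.0035,0,0],[-0.001,-0.007,0,0],[-0.0017,-0.0115,0,0],[-0.0025,-0.017,0,0],[-0.0035,-0.024,0,0],[-0.0045,-0.031,0,0],[-0.0055,-0.038,0,0],[-0.0055,-0.038,0,0]]]'

```text
t: 22.35
ee_pos: [488.1, -38.0, 290.4]
orientation: [0.113, 1.567, -0.113]
ft_force: [-0.7, -1.3, 6.4]
width: 7.8
```

```bash
python3 - <<'E'
from h import *
np.set_printoptions(precision=1,suppress=True)
o=readout.get_obs(); print(o["ee_pos"],o["ft_force"],o["moment"],o["width"],o["t"])
c=cam("scene");a=c[0]
A=cv2.resize(a[100:240,270:420],None,fx=4,fy=4,interpolation=2);save(A,"c10.png")
for n in ("scene","top"):
  if n=="top":cam("top")
  for l in ("gauge_tip","gate_knob"):
    print(n,l,[(np.array(d["position"]),round(d["conf"],2)) for d in models.place_of(n,l)][:3])
E
```

```text
[488.1 -38.  290.4] [-0.7 -1.3  6.4] [-0.1 -0.  -0. ] 7.809714705244658 22.35
scene gauge_tip [(array([511.3, 137.5,  83.4]), 0.93), (array([ 206.9, -374.7,   -4.6]), 0.89), (array([521.8, 177.4, 223.9]), 0.54)]
scene gate_knob [(array([518.2, 182. , 225.9]), 0.71), (array([489.2, -36.4, 124.1]), 0.45)]
top gauge_tip [(array([ 203.8, -378.7,   -2.4]), 0.87), (array([509.4, 134.9,  85.8]), 0.55)]
top gate_knob [(array([521.4, 181.3, 219.7]), 0.59)]
```

View pics/c10.png

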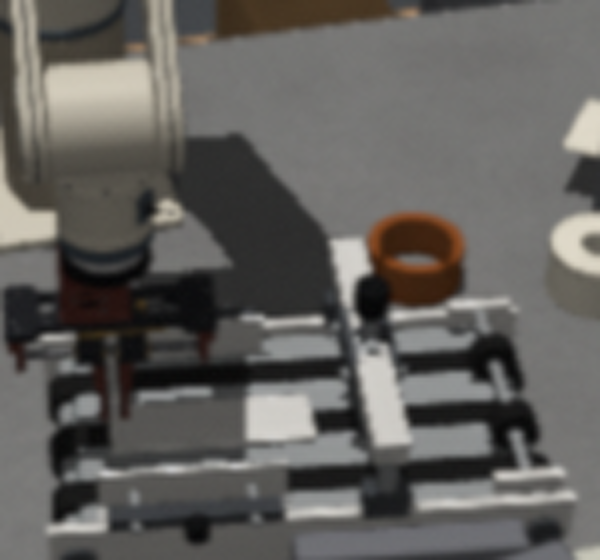

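>>> apply_moves --commands '[[[0,0,0.01,0],[0,0,0.04,0],[-0.002,-0.01,0.075,0],[-0.005,-0.03,0.08,-0.1],[-0.01,-0.055,0.08,-0.25],[-0.017,-0.08,0.08,-0.42],[-0.025,-0.105,0.08,-0.59],[-0.032,-0.125,0.08,-0.76]]]'

```text
t: 23.65
ee_pos: [455.0, -163.3, 369.9]
orientation: [0.71, 1.453, -0.71]
ft_force: [0.6, 0.4, -2.6]
width: 7.3
```

>>> apply_moves --commands '[[[-0.005,-0.015,0,-0.16],[-0.01,-0.03,0,-0.32],[-0.015,-0.045,0,-0.48],[-0.021,-0.06,0,-0.64],[-0.027,-0.071,0,-0.78],[-0.03,-0.072,0,-0.82],[-0.03,-0.072,0,-0.82]]]'

```text
t: 24.52
ee_pos: [425.5, -234.2, 369.9]
orientation: [1.32, 1.135, -1.32]
ft_force: [0.1, -0.1, -2.5]
width: 7.9
```

```bash
python3 - <<'E'
from h import *
np.set_printoptions(precision=1,suppress=True)
o=readout.get_obs(); print(o["ee_pos"],o["ft_force"],o["moment"],o["width"],o["t"])
m=cv2.Rodrigues(np.array(o["orientation"]))[0]; print("yaw %.3f"%np.arctan2(m[1,1],m[0,1]))
c=cam("scene");a=c[0]
A=cv2.resize(a[140:280,180:300],None,fx=4,fy=4,interpolation=2);save(A,"c11.png")
for l in ("gauge_tip","gauge_grip","thin_gauge"):
    print(l,[(np.array(d["position"]),round(d["conf"],2)) for d in models.place_of("scene",l)][:3])
E
```

```text
[ 425.5 -234.2  369.9] [ 0.1 -0.1 -2.5] [0.  0.1 0. ] 7.892418232132361 24.525
yaw -0.151
gauge_tip [(array([ 599.3, -257.9,  159.8]), 0.75), (array([ 206.5, -372.5,   -4.2]), 0.7), (array([ 523.5, -556. ,   -1. ]), 0.5)]
gauge_grip [(array([ 723.5, -288.7,   -4. ]), 0.61), (array([ 240.1, -199.2,   42.1]), 0.6), (array([ 426.8, -231.5,  202.5]), 0.57)]
thin_gauge [(array([ 499.8, -333.9,    4.4]), 0.95)]
```

View pics/c11.png

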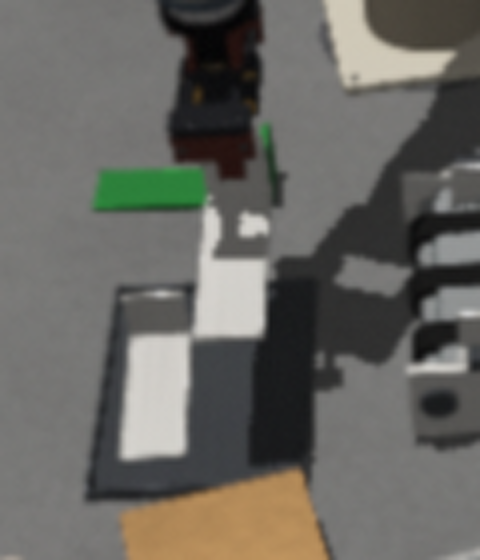

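>>> apply_moves --commands '[[[0,0,-0.035,0],[0,0,-0.07,0],[0,0,-0.105,0],[0,0,-0.13,0],[0,0,-0.145,0],[0,0,-0.151,0],[0,0,-0.153,0],[0,0,-0.1545,0]]]'

```text
t: 25.72
ee_pos: [426.2, -234.7, 216.1]
orientation: [1.321, 1.132, -1.32]
ft_force: [-0.4, 0.1, -1.7]
width: 7.6
```

>>> apply_moves --commands '[[[0,0,-0.0005,0],[0,0,-0.001,0],[0,0,-0.0015,0],[0,0,-0.002,0],[0,0,-0.002,0]]]'

```text
t: 26.35
ee_pos: [425.9, -234.5, 214.4]
orientation: [1.321, 1.132, -1.321]
ft_force: [-3.0, 1.7, 11.5]
width: 7.7
```

Contact with the tray floor. Ease off, open, retreat.

>>> apply_moves --commands '[[[0,0,0.0008,0],[0,0,0.0008,0],[0,0,0.0008,0],[0,0,0.0008,0]]]' --gripper 0.05

```text
t: 26.85
ee_pos: [425.9, -234.5, 214.2]
orientation: [1.321, 1.133, -1.321]
ft_force: [-0.6, 0.2, 0.5]
width: 44.3
```

>>> apply_moves --commands '[[[0,0,0.01,0],[0,0,0.04,0],[0,0,0.08,0],[0,0,0.13,0],[-0.02,-0.05,0.18,0],[-0.05,-0.11,0.2,0],[-0.08,-0.17,0.2,0],[-0.1,-0.22,0.2,0]]]'

```text
t: 27.85
ee_pos: [329.5, -444.4, 415.7]
orientation: [1.32, 1.131, -1.32]
ft_force: [1.5, -1.1, 0.0]
width: 50.1
```

```bash
python3 - <<'E'
from h import *
np.set_printoptions(precision=1,suppress=True)
o=readout.get_obs(); print(o["ee_pos"],o["ft_force"],o["width"],o["t"])
c=cam("scene");a=c[0]
A=cv2.resize(a[140:280,180:420],None,fx=3,fy=3,interpolation=2);save(A,"c12.png")
cam("top")
for n in ("scene","top"):
  for l in ("gauge_tip","gauge_grip","gauge","thin_gauge","gate_knob","tray","wedge","parcel_a","mailer"):
    print(n,l,[(np.array(d["position"]),round(d["conf"],2)) for d in models.place_of(n,l)][:3])
E
```

```text
[ 329.5 -444.4  415.7] [ 1.5 -1.1  0. ] 50.136929705634714 27.85
scene gauge_tip [(array([ 206.9, -377.5,   -2.4]), 0.97), (array([ 599.9, -260.3,    3.7]), 0.71)]
scene gauge_grip [(array([ 235.7, -200.2,   42.8]), 0.89), (array([ 427.4, -233.7,   47.5]), 0.63), (array([480.9, -76.6,  82.7]), 0.27)]
scene gauge [(array([ 516.4, -244. ,    4.3]), 0.64), (array([ 223.4, -286.7,   -5.5]), 0.64)]
scene thin_gauge [(array([ 497.3, -336.5,    3.6]), 0.69)]
scene gate_knob [(array([520.6, 178.4, 223.9]), 0.67)]
scene tray []
scene wedge [(array([778.6, -74.8,   0.6]), 0.69)]
scene parcel_a [(array([ 524.6, -553.3,   -1. ]), 0.67), (array([ 721.4, -288.1,   -1.4]), 0.64)]
scene mailer [(array([480. , -75.5,  81.3]), 0.71), (array([472.2, 561.9,  -0.5]), 0.62)]
top gauge_tip [(array([ 599.3, -258.3,    6. ]), 0.89), (array([ 205.1, -379.9,   -0.2]), 0.66), (array([ 495.1, -287.6,    1.8]), 0.22)]
top gauge_grip [(array([ 423.3, -235.4,   47. ]), 0.78), (array([475.1, 565.5,   1.5]), 0.71), (array([ 238. , -203.5,   42. ]), 0.6)]
top gauge [(array([ 218.3, -282.4,   -1. ]), 0.9), (array([ 507.7, -242.2,   -0.1]), 0.79), (array([ 595.4, -260.9,    9.1]), 0.56)]
top thin_gauge [(array([ 497.3, -335.5,    3. ]), 0.6)]
top gate_knob [(array([519.2, 183. , 220. ]), 0.53)]
top tray [(array([ 495.6, -287.6,   -2.7]), 0.8)]
top wedge [(array([781.1, -74. ,  -1.3]), 0.97)]
top parcel_a [(array([ 526.9, -550.7,   -1.7]), 0.87), (array([ 726.2, -290.7,   -1.1]), 0.76)]
top mailer [(array([476. , 566.5,  -3.7]), 0.76), (array([ 497.2, -287.6,    2.4]), 0.56)]
```

View pics/c12.png

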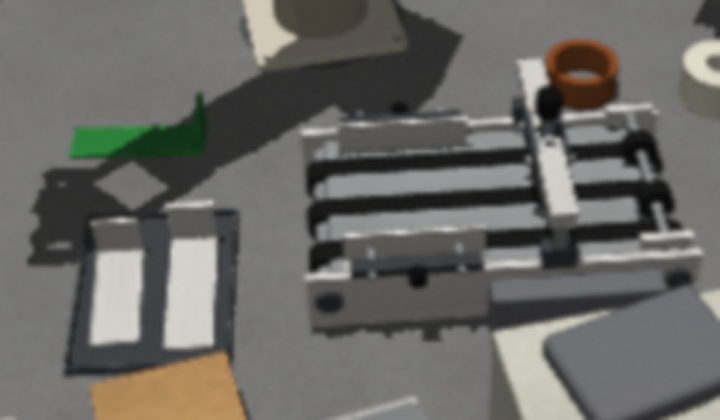

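>>> apply_moves --commands '[[[0,0,0,0],[0,0,0,0],[0,0,0,0]]]'

```text
t: 29.22
ee_pos: [330.7, -443.1, 414.0]
orientation: [1.321, 1.133, -1.321]
ft_force: [0.3, 0.6, 0.8]
width: 50.0
```

```bash
python3 -c "
from h import *
print(workorder.close_job())"
```

```text
the job is handed in; nothing more can be done
None
```

The gate is set with the 8 mm gauge, the gauge is back flat in its tray, and I handed the job in at about 29 s. No verdict was reported.

- **Gauge:** The fingers closed to 8.0 mm on the longer, taller gauge at y = +44 mm in the tray. I left the green look-alike and the thinner gauge alone.
- **Setting the gate:** The blade's tip lay about 57 mm beyond the shoe. I pressed the gate down gently by its knob; the wrist read at most 11.6 N.
- **Drawing out:** I pulled the gauge straight back at about 24 mm/s or slower until its tip was clear. The drag was about 6–8 N. Some of that may be deck friction, because the gripper also pressed down with about 3–6 N.
- **Final checks:**
  - **Gate:** The knob reads about 222 mm above the bench in the images, which fits an 8 mm gap. Single readings ran from 220 to 226 mm, so they cannot confirm the gap to a millimetre. The better sign is that the knob's top stood at 238.3 mm when the gate stopped on the blade, against 238 mm expected.
  - **Tray:** The gauge lies flat where it started.
  - **Other items:** The thinner gauge, the stack support, both cartons and the mailing packet read as unmoved within the networks' error.
- **Disagreements:** The networks gave a few false hits for the mailer, gauge grip and knob. I discarded them because they disagreed with the pictures.

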